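Press the bush home, then hold the gearbox cover over its threaded holes

ROBOT

A 6-joint arm with a two-finger parallel gripper is mounted at the origin on the work surface. World frame = base frame: x ahead of the robot, y to its left, z up, the work surface at z = 0. Lengths are in mm, angles in rad, forces in N, time in s.
With the tool pointing down it reaches from about 350 to 775 mm from the base axis. Payload 7.3 kg.
Tool frame: the origin (TCP) lies midway between the tips of the shut fingers; the grasp point (between the pads) lies 19 mm behind it; z points along the fingers, y is the direction in which the jaws open and shut (so a half turn about z gives the same grasp; the last joint's range is limited). The gripper opens to 92 mm and grips with 3 to 60 N. Pads are 19 mm wide; open, the fingers measure 130 mm over their backs; the gripper's body (75 mm by 190 mm) begins 47 mm behind the grasp point.
Start: joints at [-1.254, 0.342, 1.524, -0, 1.275, -0.146], TCP at [234.413, -469.782, 226.741] pointing down, gripper open.
Joint ranges: [-2.53, 2.53], [-0.77, 2.02], [0.04, 2.7], [-1, 4.14], [0.28, 2.66], [-3.11, 3.11]. Speed limits (rad/s): [2.57, 2.57, 3.14, 3.14, 3.14, 3.14].

INTERFACE

Orientations are given as [roll, pitch, yaw] about the fixed x, y, z axes, in that order (R = Rz(yaw) Ry(pitch) Rx(roll)).
In Python, from plant import sensors, imaging, ticket gives the robot as it stands. The module is installed in compiled form; this text tells all that it offers.
- The arm moves only by the tool arm_command, never from a script. Its argument "increments" is one flat list of numbers, 5 for each row, row after row: the closure, from 0 (fully open) to 1 (shut), then the shift along the tool's x, y, z in mm, then the turn about the tool's z in degrees. In form: [hand, dx, dy, dz, spin, hand, dx, dy, dz, spin, ...]. A call has 1 to 20 rows; each row is the pose to reach, as a shift and turn from the pose commanded when the call began, along the tool's axes at that moment; what a row does not reach only later rows make up. A row lasts 1/8 s, in which the tool goes at most 62.5 mm and 10.7 degrees, less where a joint would pass 70% of its speed; a pose out of reach is approached as far as the arm can. A call with a gripper value outside its range is refused whole. The fingers move at their own pace and stop on an object; the grip force is fixed at half the most. Time passes only in rows, so rows that repeat a pose let the fingers close. It gives the time, the measured TCP pose, the force and the opening at its end, in the units of the state.
- sensors.get_obs(): the state, without advancing time (a new reading comes with each control period).
- imaging.capture(name): name is "side" or "top" or "wrist"; returns the picture (400x640x3 uint8, blue, green, red); there is no depth.
- imaging.calibration(name): a dict with "fx", "fy", "cx", "cy" (pixels), "world_to_cam" (4x4, takes a point from world to camera coordinates); the wrist camera has in their place "hand_eye" (4x4, takes a point from camera to tool coordinates, whose origin is the TCP and whose axes are the flange's). Camera axes: x right, y down, z forward; pixel columns grow to the right and rows downward; lengths in mm; the calibration is good to about 2 mm. A picture is of the moment at which its call begins: read the wrist's pose just before it. calibration takes no time and is no camera call.
- ticket.close_job(): hands the job in, once; it reports no verdict.
The state is a dict: "time": time; "joint_positions": joint angles; "dq": joint speeds; "tau": joint torques, N m; "tool_pos": TCP position; "tcp_rot": TCP orientation; "contact_force": force on the tool from outside, world axes, zero at the start; "moment": the same for the moment, N m; "grip_width": finger opening in mm.
Only numpy, scipy, OpenCV 4.12 (cv2) and the standard library are available. Lean on these libraries where they do the work, as an engineer would, in place of code of your own. Each camera call takes 0.05 s, during which the arm holds its last target. There are 200 camera calls.

TASK

Pull the sprung lever of the small press down through its full stroke so that the brass bush goes down about flush with the gearbox housing, and ease the lever back up to its rest slowly, without letting it fly back. Then pick up the rectangular cover plate and hold it level, hovering about 1 cm above the open end of the housing and clear of it, its four holes straight above the four threaded holes, ready for a colleague to put in the screws; the program finishes while still holding it there. Leave the round flange, the blue bin and the black unit where they are.

Things in the scene. Friction and masses are not known exactly. Their poses are not given: they have to be found in the camera images.
- fixture: Fixed. Origin on the bench; x across, y along, z up (mm here). Dark base plate 160 wide, y -170 to 200, 12 high. On it an aluminium gearbox housing, 100 wide, y -150 to 110, top at z 62; clamps beside it reach x +-69, z 42. Opening with gears near its -y end; brass bush in its top at y 70, under a grey lever press: column y 128 to 172, head x +-26, y 46 to 174, z 141 to 207.
- mouth (a point): Centre of the opening (38 x 56 mm) in the plane of the housing's top face, fixture (0, -85, 62) mm, axes parallel to the fixture's. The four threaded holes (8 mm wide, dark) lie around it at (+-30, +-42) mm in x, y. The press comes no nearer than 130 mm.
- thread_a (a point): Mouth of the threaded hole at (+30, +42) mm from the opening's centre.
- thread_c (a point): Mouth of the threaded hole at (-30, -42) mm from the opening's centre, on the other end of the diagonal.
- lever (a joint): Press lever, rad: 0 at rest (arm rises from the pivot towards -x at 0.45 rad above level), grows as the grip is pulled down, 0.9 = full stroke, at the stop. Return spring and bush resist with 3 to 10 N at the grip; let go, it flies back; return it slower than 2 rad/s. It drives the ram 30 mm per rad; the ram meets the bush after 7 to 13 mm; the bush is fully down only at full stroke.
- lever_grip (a point): Middle of the lever's black round grip: a level bar 16 mm in diameter, 60 mm long, parallel to the fixture's y, sticking out to +y from the arm's end. It travels with the lever: 135 mm to -x of the pivot, 65 mm above it at rest, 65 mm below it at full stroke, always 48 mm to +y of it.
- bush (a joint): How far the brass bush (27 mm diameter) has gone down, m: at 0 it stands 19 mm proud of the housing's top face, at 0.019 it is flush. Tight fit: it stays where the ram leaves it.
- cover: The cover, loose, lying flat: aluminium plate 80 (x) x 104 (y) x 5 mm; in the middle of its top a black connector block 28 (x) x 46 (y) mm, from 5 to 35 mm above the underside: the grasp. Through holes of 8 mm at (+-30, +-42) mm. Origin: centre of the underside, z up. About 0.18 to 0.29 kg. Either way round (half turn about z) fits.
- hole_a (a point): Cover hole at (+30, +42) mm from the cover's origin, in the plane of its underside.
- hole_c (a point): Cover hole at (-30, -42) mm from the cover's origin, in the plane of its underside.
- flange: Bystander: round aluminium flange, 86 mm diameter, 5 mm thick, with a round black boss 32 mm in diameter up to 33 mm; origin centre of underside. It may lie where the cover could have lain.
- bin: Bystander: small open blue bin 120 x 90 x 70 mm with black knobs; origin centre of underside.
- unit: Bystander: finished black cubic unit 90 x 90 x 83 mm; origin centre of underside.
- lever_pivot (a point): On the lever's level pivot axis (parallel to fixture y), at fixture (0, 185, 175) mm, on the press head's +y side. The grip circles it at 150 mm.
Things that resemble listed ones, but are neither listed nor needed, are in the scene too. What is shaped like the cover but orange or turquoise is not meant.

How it is judged (in metres and radians):
On the way, in this order (a step that is already met when the one before it is completed fails the run):
1. the lever is pulled through its full stroke and the bush is down (value of joint lever above 0.8 rad and value of joint bush above 0.016 m), for 0.1 s.
2. the lever is back at its rest (value of joint lever below 0.08 rad), for 0.2 s.
3. the cover is lifted off the bench (height (world z) of cover above 0.03 m), for 0.2 s.
At the end, for the whole second after the job is handed in: Bush within 3 mm of flush, lever at rest (below 0.08 rad). The gripper holds the cover still, level within 0.08 rad, its underside 4 to 20 mm above the housing's top face, not touching the fixture, each hole within 4 mm horizontally of a threaded hole, either way round (value of joint bush above 0.016 m and value of joint lever below 0.08 rad and ((horizontal distance between hole_a and thread_a below 0.004 m and horizontal distance between hole_c and thread_c below 0.004 m) or (horizontal distance between hole_a and thread_c below 0.004 m and horizontal distance between hole_c and thread_a below 0.004 m)) and z of cover in the frame of mouth between 0.004 and 0.02 m and angle between cover's own z axis and vertical below 0.08 rad and contact force between the fingers and cover above 1 N and contact force between cover and fixture below 0.2 N and linear speed of cover below 0.02 m/s); the arm keeps its last pose, push and grip.
It fails at once if the lever is let fly back (faster than 2 rad/s before the last 0.12 rad) (velocity of joint lever below -2 rad/s and value of joint lever above 0.12 rad).
It fails at once if the round flange is moved more than 3 cm (distance of flange from where it was at the start of the episode above 0.03 m).
It fails at once if the blue bin is moved more than 3 cm (distance of bin from where it was at the start of the episode above 0.03 m).
It fails at once if the black unit is moved more than 3 cm (distance of unit from where it was at the start of the episode above 0.03 m).
It also fails if it takes over 64 s, if anything falls off the work surface, if the arm or the gripper's body presses on something with over 40 N, if the wrist force passes 120 N, or if a joint passes its speed limit or range.

## Working session

There is one attempt and no reset: what is moved stays moved. The work goes in short steps, Python scripts to look and compute and a tool call to move; the robot and the scene stay as the last step left them, time stands still between calls to the robot, and variables do not carry over. Pictures are saved under pics/ and viewed, about 8 in all and at most 12, crops included, and the job is handed in when it is done.

Besides the shell and the picture viewer there is one more tool, called after "Request:" by a JSON object that holds its "op" and its "data". arm_command: Moves the arm, as the interface text tells. Its arguments: {"type":"object","properties":{"increments":{"type":"array","items":{"type":"number"}}},"required":["increments"]}

```bash
mkdir -p pics
python3 - <<'E'
from plant import sensors, imaging
import cv2, numpy as np
np.set_printoptions(precision=4,suppress=True)
o=sensors.get_obs()
for k,v in o.items(): print(k,np.round(v,3))
for n in("top","side"):
    cv2.imwrite(f"pics/{n}0.png",imaging.capture(n))
for n in("top","side","wrist"): print(n,imaging.calibration(n))
E
```

```text
time 0.0
joint_positions [-1.254  0.343  1.525  0.     1.275 -0.146]
dq [-0.001 -0.003  0.    -0.    -0.001 -0.   ]
tau [  0.002 -43.124 -24.421   0.072   0.056  -0.   ]
tool_pos [ 234.265 -469.361  226.017]
tcp_rot [-3.14  -0.     0.463]
contact_force [-0.1    0.121 -0.2  ]
moment [ 0.075 -0.056  0.001]
grip_width 91.887
top {'fx': 429.4884046865361, 'fy': 429.4884046865361, 'cx': 323.46643478090476, 'cy': 197.05404555940333, 'world_to_cam': array([[  -0.0015,   -0.9999,    0.01  ,  -85.5091],
       [  -0.9933,    0.0003,   -0.1153,  466.1899],
       [   0.1153,   -0.0101,   -0.9933, 1381.7969],
       [   0.    ,    0.    ,    0.    ,    1.    ]])}
side {'fx': 450.2529290191536, 'fy': 450.2529290191536, 'cx': 322.92412353116174, 'cy': 195.5045661994398, 'world_to_cam': array([[   0.9529,   -0.3029,   -0.012 , -473.4793],
       [  -0.2306,   -0.6984,   -0.6776,  158.3436],
       [   0.1968,    0.6485,   -0.7353, 1449.3623],
       [   0.    ,    0.    ,    0.    ,    1.    ]])}
wrist {'fx': 300.66911345495885, 'fy': 300.66911345495885, 'cx': 317.7388887046072, 'cy': 194.983142104827, 'hand_eye': array([[   0.0012,   -0.9653,   -0.2611,   69.982 ],
       [   1.    ,    0.0013,   -0.0003,   -0.6116],
       [   0.0006,   -0.2611,    0.9653, -158.8473],
       [   0.    ,    0.    ,    0.    ,    1.    ]])}
```

View pics/top0.png

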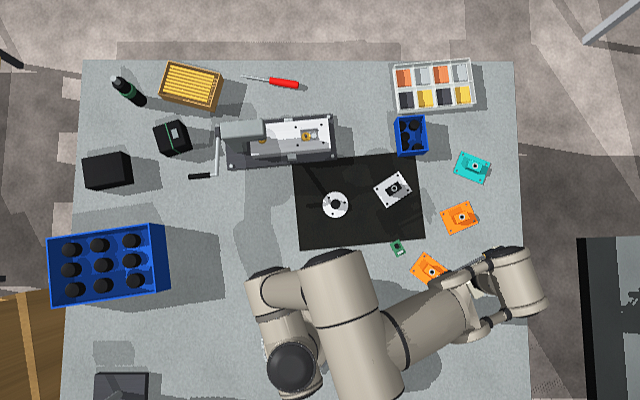

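View pics/side0.png

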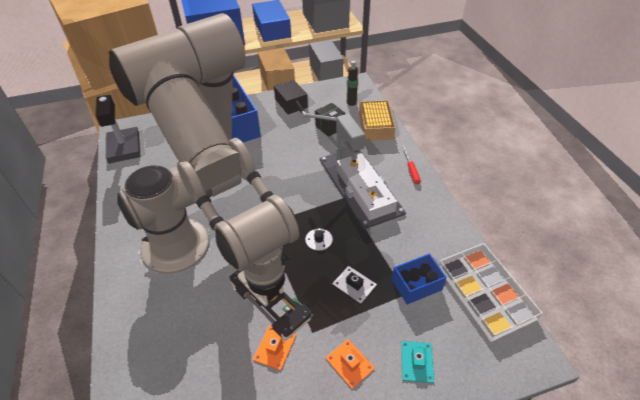

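Both views agree on the layout. In the top view, the cover candidate is the silver rectangular plate with a black block at (392,189). It could be confused with the round flange (335,205), the orange plates (460,217) and (430,268), and the turquoise plate (472,167). The fixture is at (283,140), with its grip at about (200,176). I choose (392,189) and check it in crops.

Run:
```python
import cv2, numpy as np
a=cv2.imread("pics/top0.png")
A=cv2.resize(a[105:190,180:345],None,fx=4.8,fy=4.8,interpolation=cv2.INTER_CUBIC)
B=cv2.resize(a[165:215,365:420],None,fx=7,fy=7,interpolation=cv2.INTER_CUBIC)
cv2.imwrite("pics/cA.png",A)
s=cv2.imread("pics/side0.png")
C=cv2.resize(s[90:225,290:410],None,fx=3.6,fy=3.6,interpolation=cv2.INTER_CUBIC)
h=max(B.shape[0],C.shape[0]);P=np.zeros((h,B.shape[1]+C.shape[1],3),np.uint8);P[:B.shape[0],:B.shape[1]]=B;P[:C.shape[0],B.shape[1]:]=C
cv2.imwrite("pics/cB.png",P);print(A.shape,B.shape,C.shape)
```

```text
(408, 792, 3) (350, 385, 3) (486, 432, 3)
```

View pics/cA.png

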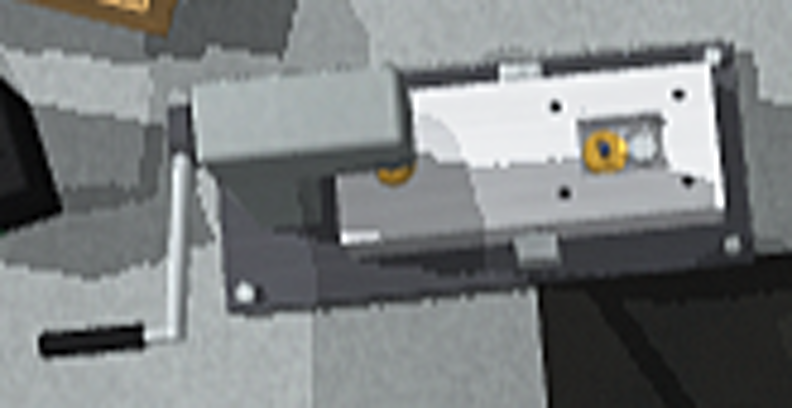

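View pics/cB.png

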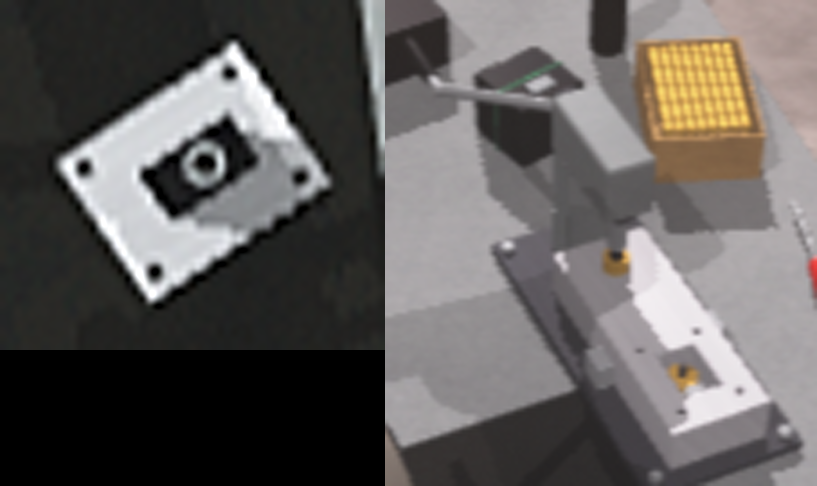

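cA shows the press with the grip bar from (40,343) to (145,337), and four dark threads at (555,106), (678,94), (564,193) and (687,181). In cB the cover is confirmed as silver and rectangular with four holes at (230,72), (84,167), (301,177) and (154,272). The side crop shows the threads at (697,331), (640,350), (739,391) and (681,411).

```bash
cat > h.py <<'E'
import numpy as np
from plant import sensors, imaging
from scipy.optimize import least_squares
from scipy.spatial.transform import Rotation as Ro
np.set_printoptions(precision=3,suppress=True)
H=np.array([[30,42],[30,-42],[-30,42],[-30,-42.]])
def cam(n,o=None):
    c=imaging.calibration(n)
    if n=="wrist":
        T=np.eye(4);T[:3,:3]=Ro.from_euler("xyz",o["tcp_rot"]).as_matrix();T[:3,3]=o["tool_pos"]
        c["world_to_cam"]=np.linalg.inv(T@c["hand_eye"])
    return c
def proj(c,P):
    p=np.asarray(P)@c["world_to_cam"][:3,:3].T+c["world_to_cam"][:3,3]
    return p[:,:2]/p[:,2:]*[c["fx"],c["fy"]]+[c["cx"],c["cy"]]
def back(c,px,z):
    R=c["world_to_cam"][:3,:3];t=c["world_to_cam"][:3,3]
    d=np.c_[(np.atleast_2d(px)-[c["cx"],c["cy"]])/[c["fx"],c["fy"]],np.ones(len(np.atleast_2d(px)))]@R
    o=-R.T@t
    return o+d*((z-o[2])/d[:,2])[:,None]
def unc(c,s,off): return (np.array(c)+.5)/s-.5+off
def rig(P,Q):  # P local -> Q world, 2D
    p=P-P.mean(0);q=Q-Q.mean(0);th=np.arctan2((p[:,0]*q[:,1]-p[:,1]*q[:,0]).sum(),(p*q).sum())
    R=np.array([[np.cos(th),-np.sin(th)],[np.sin(th),np.cos(th)]])
    t=Q.mean(0)-R@P.mean(0);return t,th,np.linalg.norm(P@R.T+t-Q,axis=1)
def fx2w(m,th,P):
    P=np.atleast_2d(P)-[0,-85,0];R=np.array([[np.cos(th),-np.sin(th)],[np.sin(th),np.cos(th)]])
    return np.c_[P[:,:2]@R.T+m,P[:,2]]
E
python3 - <<'E'
from h import *
T=cam("top");S=cam("side")
a=unc([[555,106],[678,94],[564,193],[687,181]],4.8,[180,105])
b=unc([[312,331],[354,391],[255,350],[296,411]],3.6,[290,90])
for c,p in((T,a),(S,b)):
    t,th,r=rig(H,back(c,p,62)[:,:2]);print("mouth",t,th,r)
    g=fx2w(t,th,[[-135,233,240],[-135,203,240],[-135,263,240],[-135,233,110],[0,185,175]]);print(g);print(proj(T,g[:3]))
c=unc([[84,167],[230,72],[154,272],[301,177]],7,[365,165])
W=back(T,c,5)[:,:2];print(W, [np.linalg.norm(W[i]-W[j]) for i,j in((0,1),(0,2))])
print(unc([[40,343],[145,337]],4.8,[180,105]))
print(cam("wrist",sensors.get_obs())["hand_eye"][:3,3])
E
```

```text
mouth [667.1   -38.738] 0.10159622851026762 [0.368 0.347 0.404 0.443]
[[500.544 263.93  240.   ]
 [503.587 234.085 240.   ]
 [497.501 293.776 240.   ]
 [500.544 263.93  110.   ]
 [639.716 229.87  175.   ]]
[[198.844 176.049]
 [209.599 174.975]
 [188.077 177.125]]
mouth [665.457 -38.526] 0.09572908856584546 [0.658 0.251 0.338 0.344]
[[500.679 265.115 240.   ]
 [503.547 235.252 240.   ]
 [497.812 294.977 240.   ]
 [500.679 265.115 110.   ]
 [639.649 230.238 175.   ]]
[[198.42  176.001]
 [209.18  174.989]
 [187.648 177.014]]
[[ 497.714 -263.862]
 [ 543.716 -334.749]
 [ 447.266 -296.44 ]
 [ 492.881 -367.67 ]] [np.float64(84.50480148851601), np.float64(60.05266292546889)]
[[187.938 176.062]
 [209.812 174.812]]
[  69.982   -0.612 -158.847]
```

```bash
cat >> h.py <<'E'
M=np.array([666.3,-38.6]);TH=0.0987
def tool(targets,yaw=None):
    "world TCP targets -> shifts in tool axes now, and spin deg"
    o=sensors.get_obs();R=Ro.from_euler("xyz",o["tcp_rot"]).as_matrix()
    d=(np.atleast_2d(targets)-o["tool_pos"])@R
    s=None if yaw is None else np.degrees((o["tcp_rot"][2]-yaw+np.pi)%(2*np.pi)-np.pi)
    print(np.round(o["tool_pos"],1),np.round(o["tcp_rot"],3));print(np.round(d,1),"spin",s);return d
E
python3 - <<'E'
from h import *
g=fx2w(M,TH,[[-135,240,240],[0,185,175]]);print(g)
tool([[430,-250,330],[480,0,330],[*g[0,:2],300]],np.pi/2+TH)
E
```

```text
[[499.932 271.515 240.   ]
 [639.694 230.086 175.   ]]
[ 234.3 -469.4  226.1] [-3.14  -0.     0.463]
[[ 273.1 -109.1 -103.7]
 [ 429.4 -310.5 -103.4]
 [ 568.5 -544.5  -73. ]] spin -69.13941833714642
```

Request:
{"op": "arm_command", "data": {"increments": [0,60,-25,-50,0,0,120,-50,-90,-5,0,180,-75,-104,-10,0,230,-95,-104,-15,0,273,-109,-104,-20,0,312,-160,-104,-28,0,351,-210,-104,-36,0,390,-260,-104,-44,0,429,-310,-104,-52,0,460,-362,-100,-60,0,490,-415,-95,-69,0,520,-465,-85,-69,0,550,-512,-78,-69,0,568,-544,-73,-69,0,568,-544,-73,-69,0,568,-544,-73,-69]}}

```text
time: 2.1
tool_pos: [499.7, 270.0, 299.4]
tcp_rot: [-3.141, 0.001, 1.667]
contact_force: [0.1, -0.0, 0.9]
grip_width: 91.7
```

Run:
```python
from h import *
import cv2
o=sensors.get_obs();im=imaging.capture("wrist");cv2.imwrite("pics/w1.png",im)
g=fx2w(M,TH,[[-135,203,240],[-135,240,240],[-135,263,240]])
print(o["time"],proj(cam("wrist",o),g))
tool([[*g[1,:2],221]],np.pi/2+TH)
```

```text
2.1 [[318.72  252.491]
 [318.709 207.978]
 [318.702 178.359]]
[499.9 269.6 299.8] [-3.142  0.001  1.666]
[[ 1.9  0.2 78.8]] spin -0.1864046381431002
```

View pics/w1.png

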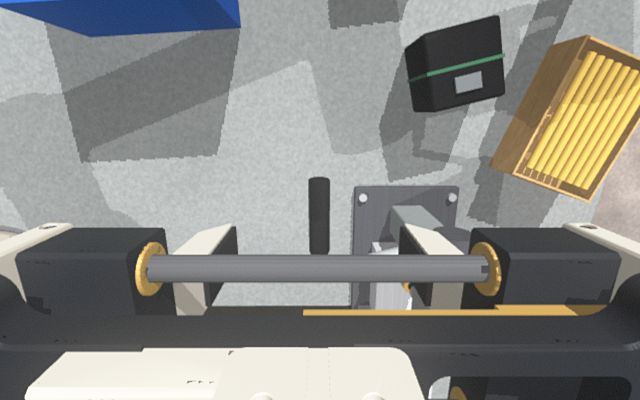

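The wrist picture shows the black grip bar at column 318, rows 178–253, exactly as predicted and midway between the open jaws.

Request:
{"op": "arm_command", "data": {"increments": [0,2,0,25,0,0,2,0,50,0,0,2,0,72,0,0,2,0,79,0,0,2,0,79,0,1,2,0,79,0,1,2,0,79,0,1,2,0,79,0,1,2,0,79,0,1,2,0,79,0,1,2,0,79,0]}}

```text
time: 3.52
tool_pos: [499.6, 272.6, 220.7]
tcp_rot: [-3.142, 0.0, 1.667]
contact_force: [0.1, 0.1, 0.0]
grip_width: 36.2
```

Request:
{"op": "arm_command", "data": {"increments": [1,0,0,0,0,1,0,0,0,0,1,0,0,0,0,1,0,0,0,0]}}

```text
time: 4.03
tool_pos: [500.2, 272.6, 220.7]
tcp_rot: [3.14, -0.0, 1.667]
contact_force: [3.3, 0.8, -2.1]
grip_width: 15.3
```

Gripped, with an opening of about 16 mm. Next is the down stroke along the arc.

Request:
{"op": "arm_command", "data": {"increments": [1,0,-4.5,10.5,0,1,0,-8.2,21,0,1,0,-11,32,0,1,0,-13.3,43,0,1,0,-14.5,54,0,1,0,-14.9,65,0,1,0,-14.5,76.5,0,1,0,-13.3,88,0,1,0,-11,99,0,1,0,-8.2,110,0,1,0,-4.5,120,0,1,0,0,130.5,0,1,0,0,130.5,0]}}

```text
time: 5.65
tool_pos: [498.5, 272.8, 89.4]
tcp_rot: [-3.139, -0.0, 1.667]
contact_force: [-0.7, 1.8, 5.7]
grip_width: 14.9
```

Run:
```python
from h import *
import cv2
o=sensors.get_obs();im=imaging.capture("side");cv2.imwrite("pics/s2.png",cv2.resize(im[60:225,270:410],None,fx=3.5,fy=3.5,interpolation=cv2.INTER_CUBIC))
T=cam("side")
g=fx2w(M,TH,[[-135,203,110],[-135,263,110],[0,185,175],[0,70,62],[0,70,81]])
print(o["time"],(proj(T,g)-[270,60])*3.5)
tool([[*fx2w(M,TH,[-135,240,110])[0,:2],91]],np.pi/2+TH);print(o["contact_force"],o["grip_width"])
```

```text
5.65 [[121.001 283.381]
 [ 99.902 249.354]
 [248.733 209.204]
 [294.217 361.941]
 [294.946 348.22 ]]
[498.4 272.8  89.6] [-3.139 -0.     1.667]
[[-1.4  1.4 -1.4]] spin -0.13909431454878873
[-0.672  1.79   5.671] 14.900437432429454
```

View pics/s2.png

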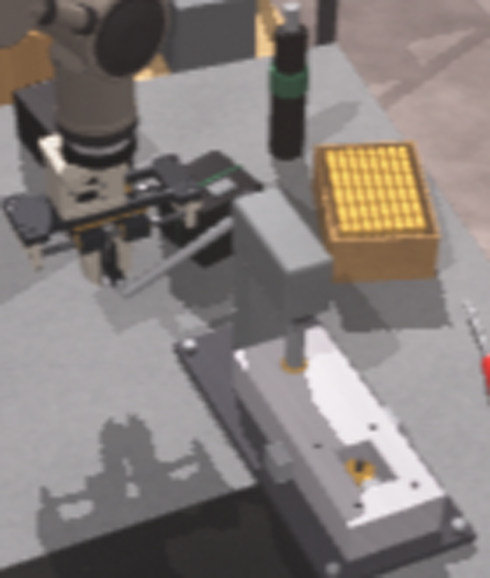

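The lever is down and the bush ring at (293,366) looks nearly flush. I'll press a little further to confirm that it reaches the stop.

Request:
{"op": "arm_command", "data": {"increments": [1,0,1,2,0,1,0,2,4,0,1,0,2.5,6,0,1,0,2.5,6,0]}}

```text
time: 6.2
tool_pos: [500.2, 272.9, 85.3]
tcp_rot: [-3.139, -0.0, 1.667]
contact_force: [-6.0, -0.8, 18.0]
grip_width: 15.2
```

The force rose to 18 N, so the lever is on its stop. Now I ease it back along the arc.

Request:
{"op": "arm_command", "data": {"increments": [1,0,-2.5,-6,0,1,0,-7,-16.5,0,1,0,-10.7,-26.5,0,1,0,-13.5,-37.5,0,1,0,-15.8,-48.5,0,1,0,-17,-60,0,1,0,-17.4,-71.5,0,1,0,-17,-82.5,0,1,0,-15.8,-93.5,0,1,0,-13.5,-104.5,0,1,0,-10.7,-115.5,0,1,0,-7,-126,0,1,0,-4.5,-132,0,1,0,-2.5,-136,0,1,0,-2.5,-136,0]}}

```text
time: 8.07
tool_pos: [500.0, 271.5, 214.0]
tcp_rot: [-3.136, 0.003, 1.666]
contact_force: [16.8, 5.1, -36.4]
grip_width: 15.2
```

Run:
```python
from h import *
tool([[*fx2w(M,TH,[-135,240,110])[0,:2],221]],np.pi/2+TH)
```

```text
[500.  271.5 214. ] [-3.136  0.003  1.666]
[[ 0.  -0.1 -7. ]] spin -0.1988567344918979
```

A 36 N downward force shows the lever is hard against its rest stop, and the bar has slipped about 6 mm in the grip. I'll relieve the force, open, and rise.

Request:
{"op": "arm_command", "data": {"increments": [1,0,0,3,0,1,0,0,5,0,1,0,0,5,0,0.7,0,0,5,0,0,0,0,5,0,0,0,0,5,0,0,0,0,5,0,0,0,0,5,0,0,0,0,5,0]}}

```text
time: 9.2
tool_pos: [499.6, 272.6, 215.2]
tcp_rot: [3.142, 0.0, 1.667]
contact_force: [-0.8, -0.2, -0.1]
grip_width: 70.8
```

Run:
```python
from h import *
o=sensors.get_obs();print(o["time"],o["contact_force"],o["grip_width"])
tool([[*o["tool_pos"][:2],330],[480,0,330],[480,-200,330],[495.4-20,-315.7,250]],0.575)
tool([495,-316,250],0.575-np.pi)
```

```text
9.2 [-0.818 -0.159 -0.109] 70.76474614053123
[499.6 272.6 215.2] [3.142 0.    1.667]
[[  -0.     0.  -114.8]
 [-269.4  -45.7 -114.7]
 [-468.5  -64.9 -114.7]
 [-583.2  -80.6  -34.7]] spin 62.57420586800705
[499.6 272.6 215.2] [3.142 0.    1.667]
[[-585.4  -61.1  -34.7]] spin -117.425794131993
```

Released with no force on the bar. Now travel to a viewpoint above the cover, with jaws across the 28 mm side (yaw 2.146).

Run:
```python
from h import *
o=sensors.get_obs()
tool([[*o["tool_pos"][:2],330],[480,0,330],[490,-200,330],[522,-358,150]],2.146)
```

```text
[499.6 272.6 215.2] [3.142 0.    1.667]
[[  -0.     0.  -114.8]
 [-269.4  -45.7 -114.7]
 [-469.5  -55.  -114.7]
 [-629.8  -38.3   65.3]] spin -27.437463747045292
```

Request:
{"op": "arm_command", "data": {"increments": [0,0,0,-40,0,0,0,0,-80,0,0,0,0,-115,0,0,-60,-10,-115,0,0,-120,-20,-115,0,0,-180,-30,-115,0,0,-240,-42,-115,0,0,-300,-48,-115,-7,0,-360,-50,-115,-14,0,-420,-52,-115,-20,0,-470,-55,-115,-27.4,0,-520,-50,-80,-27.4,0,-570,-45,-30,-27.4,0,-610,-40,20,-27.4,0,-630,-38,65,-27.4,0,-630,-38,65,-27.4,0,-630,-38,65,-27.4]}}

```text
time: 11.32
tool_pos: [522.9, -358.0, 151.7]
tcp_rot: [3.141, 0.001, 2.145]
contact_force: [0.3, 0.1, 0.8]
grip_width: 92.0
```

Run:
```python
from h import *
import cv2
o=sensors.get_obs();im=imaging.capture("wrist");cv2.imwrite("pics/w3.png",im);cv2.imwrite("pics/t3.png",imaging.capture("top"))
c,s=np.cos(.575),np.sin(.575)
P=H@np.array([[c,s],[-s,c]])+[495.4,-315.7]
print(o["time"],o["tool_pos"],o["tcp_rot"],proj(cam("wrist",o),np.c_[P,np.full(4,5)]))
```

```text
11.325 [ 522.917 -358.014  151.709] [3.141 0.001 2.145] [[348.753  90.215]
 [346.492 175.949]
 [286.363  90.156]
 [288.515 175.912]]
```

View pics/w3.png

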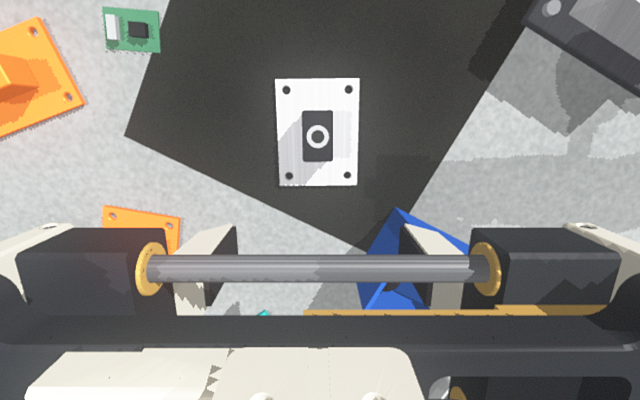

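The wrist view shows the cover's holes at (348,89), (347,175), (286,90) and (289,175), within 1 px of prediction. A blue bin corner at (397,208) is near the right finger, so I check that clearance.

Run:
```python
from h import *
import cv2
o=sensors.get_obs();C=cam("wrist",o)
W=back(C,np.array([[348,89],[347,175],[286,90],[289,175.]]),5)[:,:2]
t,th,r=rig(H,W);print("cover",t,th,r)
b=back(C,np.array([[397,208],[360,245],[465,245]]),70);R=Ro.from_euler("xyz",o["tcp_rot"]).as_matrix()
print("bin in tool axes from cover",(b-[*t,0])@R)
tool([[*t,100],[*t,11]],th+np.pi/2)
```

```text
cover [ 495.793 -315.431] 0.5870873103991969 [0.216 0.378 0.143 0.32 ]
bin in tool axes from cover [[-57.323  67.177 -69.667]
 [-91.268  37.25  -69.561]
 [-91.218 129.05  -69.441]]
[ 523.4 -358.   153.1] [3.14  0.004 2.146]
[[ 51.   -0.1  52.9]
 [ 51.4  -0.2 141.9]] spin -0.6646016789063013
```

Request:
{"op": "arm_command", "data": {"increments": [0,25,0,20,-0.5,0,51,0,50,-0.5,0.2,51,0,80,-0.5,0.3,51,0,110,-0.5,0.3,51,0,130,-0.5,0.3,51,0,139,-0.5,0.3,51,0,139,-0.5]}}

```text
time: 12.3
tool_pos: [495.3, -315.4, 12.3]
tcp_rot: [3.141, 0.002, 2.155]
contact_force: [0.5, -1.2, 0.2]
grip_width: 64.3
```

Run:
```python
from h import *
o=sensors.get_obs();print(o["time"],o["contact_force"],o["grip_width"]);tool([[495.8,-315.4,12]],.58+np.pi/2)
```

```text
12.3 [ 0.506 -1.172  0.201] 64.33256248649458
[ 495.3 -315.4   12.3] [3.141 0.002 2.155]
[[-0.3  0.4  0.3]] spin 0.21932141518495044
```

Request:
{"op": "arm_command", "data": {"increments": [1,0,0,0,0,1,0,0,0,0,1,0,0,0,0,1,0,0,0,0,1,0,0,0,0,1,0,0,0,0,1,0,0,-5,0,1,0,0,-20,0,1,0,0,-45,0,1,0,0,-75,0,1,0,0,-105,0,1,0,0,-128,0,1,0,0,-128,0]}}

```text
time: 13.92
tool_pos: [495.6, -316.1, 141.8]
tcp_rot: [3.14, 0.005, 2.154]
contact_force: [0.5, -0.2, -2.6]
grip_width: 28.0
```

Run:
```python
from h import *
o=sensors.get_obs();print(o["time"],o["contact_force"],o["grip_width"]);tool([[580,-180,140],[*M,140],[*M,84]],TH+np.pi/2)
```

```text
13.925 [ 0.486 -0.154 -2.62 ] 27.955405573503274
[ 495.6 -316.1  141.8] [3.14  0.005 2.154]
[[ 67.1 145.4   1.7]
 [137.6 295.3   1.5]
 [137.9 295.3  57.5]] spin 27.766442624429555
```

The cover is held, with a width of 28 mm and about 2.6 N of weight. I'll stop 95 mm short of the mouth, so one wrist picture shows both the threads and the cover's front holes.

Run:
```python
from h import *
tool([[675.7,-133.1,140]],TH+np.pi/2)
```

```text
[ 495.6 -316.1  141.8] [3.14  0.005 2.154]
[[ 53.5 251.1   1.9]] spin 27.766442624429555
```

Request:
{"op": "arm_command", "data": {"increments": [1,7,30,0,0,1,15,65,0,4,1,22,105,0,10,1,30,145,0,16,1,38,185,0,22,1,46,220,0,26,1,51,242,0,27.7,1,53,251,0,27.7,1,53,251,0,27.7,1,53,251,0,27.7]}}

```text
time: 15.18
tool_pos: [674.2, -133.8, 138.9]
tcp_rot: [-3.141, 0.0, 1.67]
contact_force: [-0.3, -0.6, -2.7]
grip_width: 28.2
```

Run:
```python
from h import *
import cv2
o=sensors.get_obs();im=imaging.capture("wrist")
cv2.imwrite("pics/w4.png",cv2.resize(im[0:240,200:440],None,fx=2.5,fy=2.5,interpolation=cv2.INTER_CUBIC))
C=cam("wrist",o);P=fx2w(M,TH,np.c_[H+[0,-85],np.full(4,62)])
print(o["time"],o["tool_pos"],o["tcp_rot"],(proj(C,P)-[200,0])*2.5)
np.savez("w4.npz",p=o["tool_pos"],r=o["tcp_rot"])
```

```text
15.175 [ 674.242 -133.787  138.944] [-3.141  0.     1.67 ] [[409.033  37.068]
 [397.758 342.209]
 [194.48   36.735]
 [203.446 341.865]]
```

View pics/w4.png

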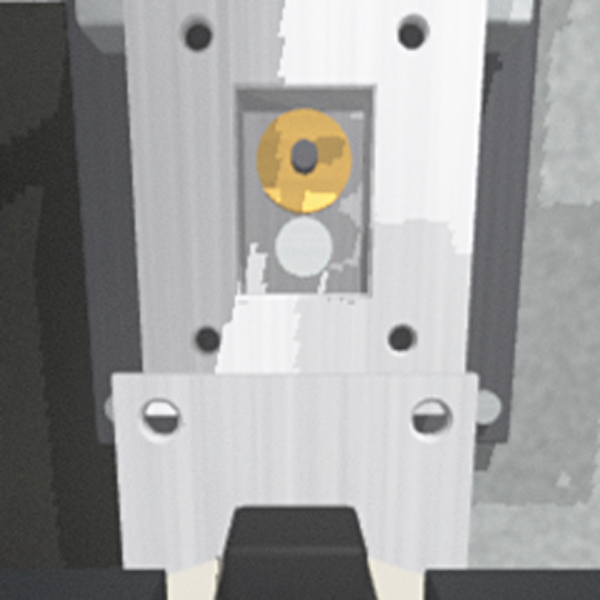

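The wrist picture (2.5x crop) shows the threads at (412,34), (402,338), (198,36) and (207,339). The held cover's front holes are at (161,416) and (432,416), and its far edge runs from (112,374) to (477,374).

Run:
```python
from h import *
d=np.load("w4.npz");o={"tool_pos":d["p"],"tcp_rot":d["r"]};C=cam("wrist",o)
th=unc([[412,34],[402,338],[198,36],[207,339]],2.5,[200,0])
m,a,r=rig(H,back(C,th,62)[:,:2]);print("mouth",m,a,r)
h=unc([[432,416.5],[161,416.5]],2.5,[200,0]);e=unc([[112,374],[477,374]],2.5,[200,0])
R=Ro.from_euler("xyz",o["tcp_rot"]).as_matrix()
for z in(128,131,134,137):
    W=back(C,h,z);E=back(C,e,z)
    print(z,np.linalg.norm(W[0]-W[1]),np.linalg.norm(E[0]-E[1]))
    print(" tool",(W-o["tool_pos"])@R,((E-o["tool_pos"])@R)[:,:2].ravel())
```

```text
mouth [667.02  -37.542] 0.10367938846037462 [0.182 0.375 0.493 0.297]
128 61.81248115856973 82.03253928781295
 tool [[ 41.797  30.883  10.913]
 [ 41.712 -30.929  10.967]] [ 51.345 -41.509  51.453  40.523]
131 60.72029681247886 80.58308031769982
 tool [[ 42.307  30.331   7.914]
 [ 42.223 -30.389   7.967]] [ 51.686 -40.782  51.792  39.801]
134 59.62811246638787 79.13362134758681
 tool [[ 42.816  29.78    4.914]
 [ 42.734 -29.848   4.966]] [ 52.027 -40.055  52.131  39.079]
137 58.53592812029699 77.68416237747368
 tool [[ 43.326  29.228   1.914]
 [ 43.245 -29.308   1.966]] [ 52.368 -39.327  52.47   38.357]
```

Run:
```python
from h import *
d=np.load("w4.npz");R=Ro.from_euler("xyz",d["r"]).as_matrix()
print((np.array([667,-37.7,84.5])-d["p"])@R, np.degrees(d["r"][2]-.102-np.pi/2))
tool([[667,-37.7,84.5]],.102+np.pi/2)
```

```text
[96.336  2.354 54.433] -0.16241201604618913
[ 674.3 -133.9  139.1] [-3.141  0.     1.67 ]
[[96.4  2.3 54.6]] spin -0.17983840646034388
```

Request:
{"op": "arm_command", "data": {"increments": [1,15,0,0,0,1,40,1,0,0,1,65,2,0,0,1,85,2.3,0,-0.2,1,96.2,2.3,0,-0.2,1,96.2,2.3,8,-0.2,1,96.2,2.3,20,-0.2,1,96.2,2.3,33,-0.2,1,96.2,2.3,44,-0.2,1,96.2,2.3,51,-0.2,1,96.2,2.3,54.5,-0.2,1,96.2,2.3,54.5,-0.2,1,96.2,2.3,54.5,-0.2]}}

```text
time: 16.85
tool_pos: [668.0, -36.9, 85.2]
tcp_rot: [3.141, 0.0, 1.674]
contact_force: [0.2, -0.4, -2.5]
grip_width: 27.9
```

Run:
```python
from h import *
import cv2
o=sensors.get_obs();im=imaging.capture("wrist");s=imaging.capture("side")
print(o["time"],o["contact_force"],o["grip_width"])
A=cv2.resize(im[40:240,220:420],None,fx=2,fy=2,interpolation=cv2.INTER_CUBIC)
B=cv2.resize(s[125:225,310:410],None,fx=4,fy=4,interpolation=cv2.INTER_CUBIC)
cv2.imwrite("pics/f5.png",np.hstack([A,B]))
tool([[667,-37.7,84.5]],.102+np.pi/2)
m=np.array([667,-37.5]);P=fx2w(m,.102,np.c_[H+[0,-85],np.full(4,78)])
print("wrist exp holes",(proj(cam("wrist",o),P)-[220,40])*2)
print("side exp",(proj(cam("side"),P)-[310,125])*4)
```

```text
16.85 [ 0.244 -0.431 -2.509] 27.933500507865574
[667.9 -36.9  85.2] [3.141 0.    1.674]
[[-0.7 -1.   0.7]] spin 0.07490665115465993
wrist exp holes [[300.661 255.864]
 [287.857 518.96 ]
 [ 85.76  255.363]
 [ 97.768 518.631]]
side exp [[267.067 212.335]
 [315.411 278.453]
 [203.983 233.013]
 [250.584 300.581]]
```

View pics/f5.png

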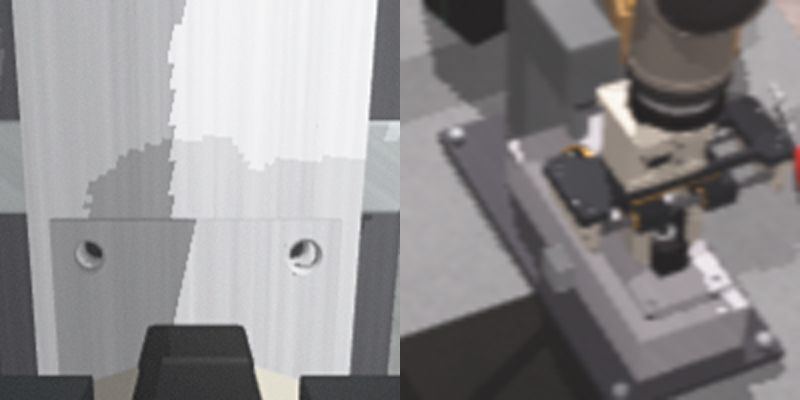

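Through both cover holes, at (90,254) and (305,256), dark threads are visible, so it is close. One enlarged look quantifies it.

Run:
```python
from h import *
import cv2
o=sensors.get_obs();im=imaging.capture("wrist");C=cam("wrist",o)
A=cv2.resize(im[147:187,245:285],None,fx=10,fy=10,interpolation=cv2.INTER_CUBIC)
B=cv2.resize(im[147:187,352:392],None,fx=10,fy=10,interpolation=cv2.INTER_CUBIC)
cv2.imwrite("pics/f6.png",np.hstack([A,B]))
R=Ro.from_euler("xyz",o["tcp_rot"]).as_matrix()
for y,off in((-30,[245,147]),(30,[352,147])):
    # hole top, hole bottom, point straight below at z=62
    L=[[42.2,y-.1,6.4],[42.2,y-.1,11.4],[42.2,y-.1,o["tool_pos"][2]-62]]
    print(10*(proj(C,np.array(L)@R.T+o["tool_pos"])-off+.5))
tool([[667,-37.7,84.5]],.102+np.pi/2)
```

```text
[[196.289 203.202]
 [211.367 188.31 ]
 [243.831 156.246]]
[[206.852 204.517]
 [191.565 189.589]
 [158.65  157.447]]
[667.9 -37.   85.1] [3.141 0.    1.674]
[[-0.6 -0.9  0.6]] spin 0.0736848848141377
```

View pics/f6.png

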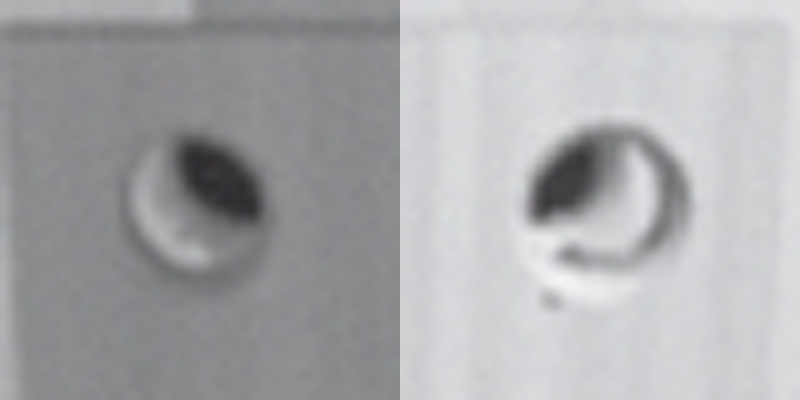

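Expected thread centres for perfect alignment are (244,156) and (159,157). The dark rims fit the left one exactly and the right one to about 1 mm. I'll make a 0.6 mm trim, then hand in.

Request:
{"op": "arm_command", "data": {"increments": [1,-0.3,-0.6,0,0,1,-0.3,-0.6,0,0,1,-0.3,-0.6,0,0,1,-0.3,-0.6,0,0]}}

```text
time: 17.5
tool_pos: [667.1, -37.3, 84.7]
tcp_rot: [3.142, 0.0, 1.674]
contact_force: [-0.4, -0.0, -2.6]
grip_width: 27.9
```

Run:
```python
from h import *
from plant import ticket
o=sensors.get_obs();print(o["time"],o["tool_pos"],o["tcp_rot"],o["contact_force"],o["grip_width"])
print(ticket.close_job())
```

```text
17.5 [667.094 -37.294  84.719] [3.142 0.    1.674] [-0.449 -0.014 -2.595] 27.859845768180566
the job is handed in; nothing more can be done
None
```

The job is handed in at 17.5 s. The press stroke is done, and the arm is holding the cover level about 11 mm above the housing's opening.

- **Press:** I gripped the lever bar and pulled it down along its arc to the stop, where the force rose to 18 N. The bush looked about flush in the side view, but I checked that only by eye, just before the last 5 mm of push.
- **Lever return:** I eased it back at about 0.6 rad/s. It ended hard against its rest stop with about 36 N on the tool, because the bar had slipped about 6 mm in the fingers. I relieved that force before opening. I took no picture of the lever at rest afterwards.
- **Cover:** I picked it up by its block; the opening read 27.9 mm and the weight about 2.6 N. The two front threads showed dark through the cover's holes. The left one matched the expected position and the right one was about 1 mm off, so I trimmed the pose by 0.6 mm. I did not look again after the trim, and the rear holes were hidden by the gripper.
- **Disagreement:** The top, side and wrist cameras differed by up to about 1.6 mm on the opening's position. I used the wrist camera, because it saw the cover and the threads in the same picture.
- **Bystanders:** No contact was felt with the flange, bin or black unit, but I did not check their positions at the end.

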